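# Stow the announcing spares under the flap of a two-tier case

### The job

Lay the orange hand lamp that lies on the white flap of the green case flat in the red tray, the same way up, then lift the flap up to about upright, where it stays, and lay the microphone lengthwise on the blue mat and the black handset lengthwise on the yellow mat in the lower tier, each the same way up as you found it. Then fold the flap fully down again over them. Set things down gently, do not drop them, and leave everything else on the bench where it stands.

Things in the scene. Friction and masses are not known exactly. Their poses are not given: they have to be found in the camera images.
- case: Green two-tier case, fixed, 250 (x) x 220 (y) mm, walls 6 mm thick, 88 mm high but the +y one 66 mm (flap hinge on top). Origin: centre of its underside. Floor 6 mm; a 4 mm divider 50 mm high along y at x = 0 makes two lower bays, each 117 (x) x 208 mm (y), centred at x = -60 and +60 mm, y = 0. Flap down, 59 mm is free above the mats.
- flap_hinge (a point): Middle of the flap's hinge line, fixed on the case at its frame's (0, 107, 71) mm; the hinge line runs along the case's x axis.
- flap (a joint): White flap, 234 (x) x 204 x 6 mm, 0.35 kg (rad): 0 flat over the lower tier, top face 74 mm above the bench, as at the start; grows as the free edge (206 mm from the hinge, at the case's -y side) swings up and over towards +y; 1.57 upright, stop at 1.75. Stiff hinge: stays at any angle, so lead or press it all the way down; about 5 N at the bar moves it.
- flap_bar (a point): Middle of the flap's round steel bar handle, 10 mm diameter, on two posts 120 mm apart (110 mm clear between them), along the case's x axis. Flap down, it lies at the case's (0, -83, 119) mm: 190 mm from the hinge line along the flap and 45 mm above its top face. It turns with the flap (its axes are the case's when the flap is down).
- mat_blue: Blue mat, 96 (x) x 190 (y) x 3 mm, fixed on the floor of one bay of the lower tier (which bay differs), under the flap. Origin: centre of its underside, 6 mm above the bench; axes as the case's, so y runs along the bay.
- mat_yellow: Yellow mat, as the blue one, in the other bay.
- tray: Red open tray, fixed, 200 (x) x 116 (y) x 30 mm high, walls and floor 4 mm. Origin: centre of its underside; z up.
- lamp: Orange hand lamp, a bar 150 (x) x 36 (y) x 34 mm high with a black head at its +x end, 0.22 kg or so, lying on the flap at the start. Origin: centre of its underside.
- mic: Steel-coloured hand microphone lying along its x axis, x from -70 to +70 mm: round barrel 34 mm diameter from -70 to +20, grille head 52 mm diameter from +30 to +58, axis 27 mm up. Black feet at x = -64 to -40 and 31 to 57 keep it from rolling. Origin: on the underside, 70 mm from either end. 0.25 kg or so; starts on the bench.
- handset: Black telephone handset lying along its x axis, 172 mm long, 50 mm high, standing on its two round cups (48 mm diameter, 34 mm high, at x = -62 and +62). Handle between them 30 mm wide (y), from 27 to 49 mm high. Origin: centre of the underside. About 0.28 kg; starts on the bench.
- mug: Bystander: white mug, 76 mm diameter, 90 mm high. Origin: centre of the underside.
- spray: Bystander: upright can with a blue label, 56 mm diameter, 150 mm high. Origin: centre of the underside.
- jar: Bystander: amber jar, 70 mm diameter, 85 mm high. Origin: centre of the underside.
- screwdriver: Bystander: screwdriver, 190 mm long, lying along its x axis. Origin: on its underside.
- tape: Bystander: roll of black tape lying flat, 90 mm diameter, 24 mm high. Origin: centre of the underside.
- wrench: Bystander: wrench, 170 mm long, lying along its x axis. Origin: on its underside.
Not all that is in view belongs to the job. What is shaped like the handset but pink is not meant.

How it is judged (in metres and radians):
On the way, in this order (a step that is already met when the one before it is completed fails the run):
1. the hand lamp lies flat in the red tray (x of lamp in the frame of tray between -0.04 and 0.04 m and y of lamp in the frame of tray between -0.04 and 0.04 m and z of lamp in the frame of tray below 0.02 m and angle between lamp's own z axis and vertical below 0.2 rad and contact force between the fingers and lamp below 0.1 N), for 0.2 s.
2. the flap is lifted to about upright (over 1.3 rad) (value of joint flap above 1.3 rad), for 0.2 s.
3. the microphone lies on the blue mat and the handset on the yellow mat, let go, the flap still open (x of mic in the frame of mat_blue between -0.045 and 0.045 m and y of mic in the frame of mat_blue between -0.06 and 0.06 m and z of mic in the frame of mat_blue below 0.015 m and angle between each of mic, handset's own z axis and vertical below 0.25 rad and x of handset in the frame of mat_yellow between -0.045 and 0.045 m and y of handset in the frame of mat_yellow between -0.06 and 0.06 m and z of handset in the frame of mat_yellow below 0.015 m and value of joint flap above 1 rad and contact force between the fingers and mic below 0.1 N and contact force between the fingers and handset below 0.1 N), for 0.2 s.
At the end, for the whole second after the job is handed in: Flap down (under 0.05 rad). Microphone on the blue mat, handset on the yellow: upright within 0.25 rad, origin within 45 mm across, 60 mm along, under 15 mm up from the mat's. Lamp flat (0.2 rad) in the tray, within 40 mm in x and y, under 20 mm up. All at rest, bystanders within 30 mm (x of lamp in the frame of tray between -0.04 and 0.04 m and y of lamp in the frame of tray between -0.04 and 0.04 m and z of lamp in the frame of tray below 0.02 m and angle between lamp's own z axis and vertical below 0.2 rad and x of mic in the frame of mat_blue between -0.045 and 0.045 m and y of mic in the frame of mat_blue between -0.06 and 0.06 m and z of mic in the frame of mat_blue below 0.015 m and angle between each of mic, handset's own z axis and vertical below 0.25 rad and x of handset in the frame of mat_yellow between -0.045 and 0.045 m and y of handset in the frame of mat_yellow between -0.06 and 0.06 m and z of handset in the frame of mat_yellow below 0.015 m and linear speed of each of lamp, mic, handset below 0.02 m/s and value of joint flap below 0.05 rad); the robot touches nothing.
It fails at once if a bystander is pushed or knocked from its place (distance of any of mug, spray, jar, screwdriver, tape, wrench from where it was at the start of the episode above 0.03 m).
It fails at once if the flap is lifted while the lamp still lies on it (value of joint flap above 0.25 rad and horizontal distance between lamp and case below 0.11 m and height (world z) of lamp below 0.2 m).
It fails at once if the microphone, handset or lamp is dropped or knocked (over 0.6 m/s with no finger on it) ((linear speed of mic above 0.6 m/s and contact force between the fingers and mic below 0.1 N) or (linear speed of handset above 0.6 m/s and contact force between the fingers and handset below 0.1 N) or (linear speed of lamp above 0.6 m/s and contact force between the fingers and lamp below 0.1 N)).
It also fails if it takes over 72 s, if anything falls off the work surface, if the arm or the gripper's body presses on something with over 40 N, if the wrist force passes 120 N, or if a joint passes its speed limit or range.

### The arm

A 6-joint arm with a two-finger parallel gripper is mounted at the origin on the work surface. World frame = base frame: x ahead of the robot, y to its left, z up, the work surface at z = 0. Lengths are in mm, angles in rad, forces in N, time in s.
With the tool pointing down it reaches from about 275 to 825 mm from the base axis. Payload 5.2 kg.
Tool frame: the origin (TCP) lies at the very end of the fingers, on their centre line; the grasp point (between the pads) lies 19 mm behind it; z points along the fingers, y is the direction in which the jaws open and shut (so a half turn about z gives the same grasp; the last joint's range is limited). The gripper opens to 93 mm and grips with 3 to 60 N. Pads are 15 mm wide; open, the fingers measure 128 mm over their backs; the gripper's body (75 mm by 188 mm) begins 65 mm behind the grasp point.
Start: joints at [1.142, 0.259, 1.535, -0, 1.348, -0.203], TCP at [123.114, 536.048, 218.653] pointing down, gripper open.
Joint ranges: [-3.14, 3.14], [-0.91, 2.08], [0.19, 2.58], [-1.22, 4.36], [0.22, 2.71], [-3.12, 3.12]. Speed limits (rad/s): [2.57, 2.57, 3.14, 3.14, 3.14, 3.14].

### API

Orientations are given as [roll, pitch, yaw] about the fixed x, y, z axes, in that order (R = Rz(yaw) Ry(pitch) Rx(roll)).
In Python, from bench import robot gives the robot as it stands. The module is installed in compiled form; this text tells all that it offers. Calls block until the motion is done:
- robot.move_ptp(position, orientation): joint-space move of the TCP to a pose.
- robot.move_linear(position, ori=None, speed=150, f_stop=None): straight line of the TCP; ori=None keeps the orientation; speed is the mean speed in mm/s. With f_stop (N) it stops when the force on the tool has changed by that much, and returns True; else False.
- robot.move_j(angles): joint-space move.
- robot.move_gripper(opening): opening from 0.0 (shut) to 1.0 (fully open); the grip force is fixed at half the most; returns when the fingers have stopped.
- robot.sleep(seconds).
- robot.inverse_kinematics(position, orientation): joint angles nearest the present ones, or None.
- robot.get_image(name): name is "scene" or "top" or "wrist"; returns a dict with "img" (400x640x3 uint8, blue, green, red), "fovy" (degrees; the focal length in pixels is half the picture's height over the tangent of half this angle, whatever the lens; pixels are square), "cx", "cy" (the principal point, pixels), "eye" and "orientation" of the camera in the world. Camera axes: x right, y down, z forward; pixel columns grow to the right and rows downward; lengths in mm; the calibration is good to about 2 mm. A picture is of the moment at which its call begins. There is no depth.
A pose or a line that the arm cannot do raises robot.MotionError and nothing moves.
- robot.hand_in(): hands the job in, once; it reports no verdict.
Readings, each from a call of its own:
- robot.current_t(): time.
- robot.current_qpos(): joint angles.
- robot.current_joint_vel(): joint speeds.
- robot.current_joint_efforts(): joint torques, N m.
- robot.current_tcp_pos(): TCP position.
- robot.current_eef_rot(): TCP orientation.
- robot.current_contact_force(): force on the tool from outside, world axes, zero at the start.
- robot.current_ft_torque(): the same for the moment, N m.
- robot.current_gripper_width(): opening from 0.0 (shut) to 1.0 (fully open).
Only numpy, scipy, OpenCV 4.12 (cv2) and the standard library are available. Lean on these libraries where they do the work, as an engineer would, in place of code of your own. Each camera call takes 0.05 s, during which the arm holds its last target.

## Working session

There is one attempt and no reset: what is moved stays moved. The work goes in short steps, each a Python script; the robot and the scene stay as the last script left them, time stands still between calls to the robot, and variables do not carry over. Pictures are saved under pics/ and viewed, and the job is handed in when it is done.

```bash
mkdir -p pics; ls; cat > h.py <<'E'
import numpy as np, cv2
from bench import robot
from scipy.spatial.transform import Rotation as R
def cam(n,save=None):
    d=robot.get_image(n)
    if save: cv2.imwrite('pics/'+save,d['img'])
    return d
def Rm(o):
    o=np.array(o,float)
    if o.shape==(3,3): return o
    return R.from_euler('xyz',o).as_matrix()
def ray(d,u,v):
    f=200/np.tan(np.radians(d['fovy'])/2)
    r=Rm(d['orientation'])@np.array([(u-d['cx'])/f,(v-d['cy'])/f,1.]);return np.array(d['eye'],float),r
def toz(d,u,v,z):
    e,r=ray(d,u,v);return e+r*(z-e[2])/r[2]
def proj(d,p):
    f=200/np.tan(np.radians(d['fovy'])/2)
    c=Rm(d['orientation']).T@(np.array(p,float)-np.array(d['eye'],float));return d['cx']+f*c[0]/c[2],d['cy']+f*c[1]/c[2]
E
python3 - <<'E'
from h import *
for n in ['scene','top','wrist']:
    d=cam(n,n+'0.png');print(n,{k:v for k,v in d.items() if k!='img'})
print(robot.current_t(),robot.current_eef_rot())
E
```

```text
pics
scene {'fovy': 56.85900530362848, 'cx': 318.4349053441319, 'cy': 198.15002854919186, 'eye': array([1095.75449762,  504.27375276,  970.02120054]), 'orientation': array([-2.4430079 ,  0.01564053,  2.27120108])}
top {'fovy': 53.06724863088159, 'cx': 312.96512865407345, 'cy': 199.14328083631187, 'eye': array([ 371.15828921,   22.22889422, 1317.82675641]), 'orientation': array([-3.01760943, -0.01011656, -1.59834564])}
wrist {'fovy': 70.22088907352054, 'cx': 322.5277120760269, 'cy': 199.1440508373952, 'eye': array([ 57.27221725, 550.76023834, 384.49967472]), 'orientation': array([2.89792357e+00, 1.35901228e-03, 1.34527705e+00])}
0.15 [-3.14026931e+00 -2.50557818e-04  2.91581721e+00]
```

View pics/scene0.png

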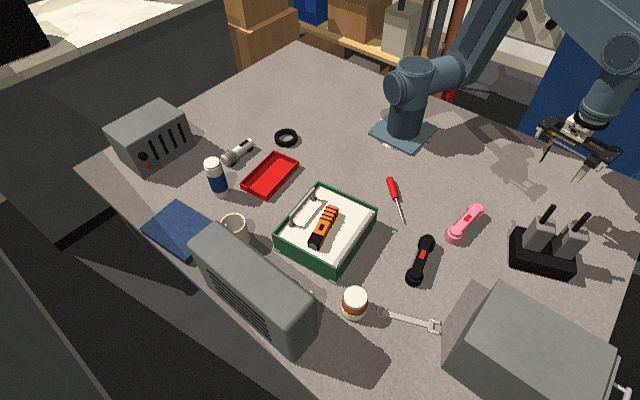

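View pics/top0.png

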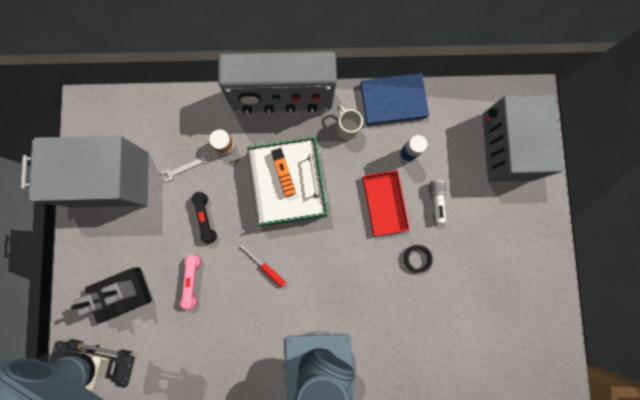

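View pics/wrist0.png

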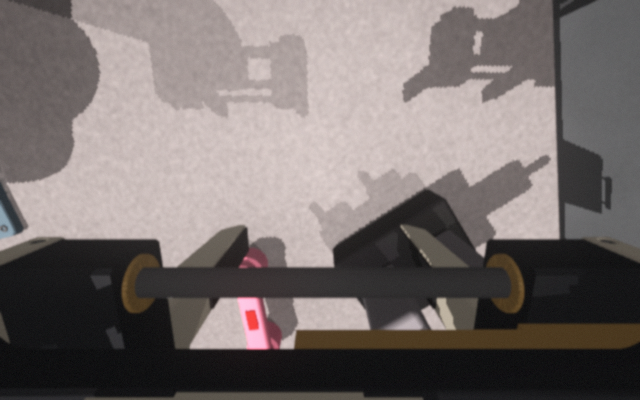

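The scene and top views agree. The case is at about (287,182) in the top view, with the lamp on the flap and the bar on its right (−y) side. The tray is at (386,204), the mic at (439,202), the handset at (204,218) and the pink decoy at (190,282). I'll zoom in to measure.

```bash
python3 - <<'E'
from h import *
a=cv2.imread('pics/top0.png')
cv2.imwrite('pics/topz.png',cv2.resize(a[120:260,160:360],None,fx=4,fy=4,interpolation=cv2.INTER_CUBIC))
cv2.imwrite('pics/topz2.png',cv2.resize(a[90:280,330:470],None,fx=3.1,fy=3.1,interpolation=cv2.INTER_CUBIC))
s=cv2.imread('pics/scene0.png')
cv2.imwrite('pics/scz.png',cv2.resize(s[170:330,240:450],None,fx=3.7,fy=3.7,interpolation=cv2.INTER_CUBIC))
E
```

```text
(no output)
```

View pics/topz.png

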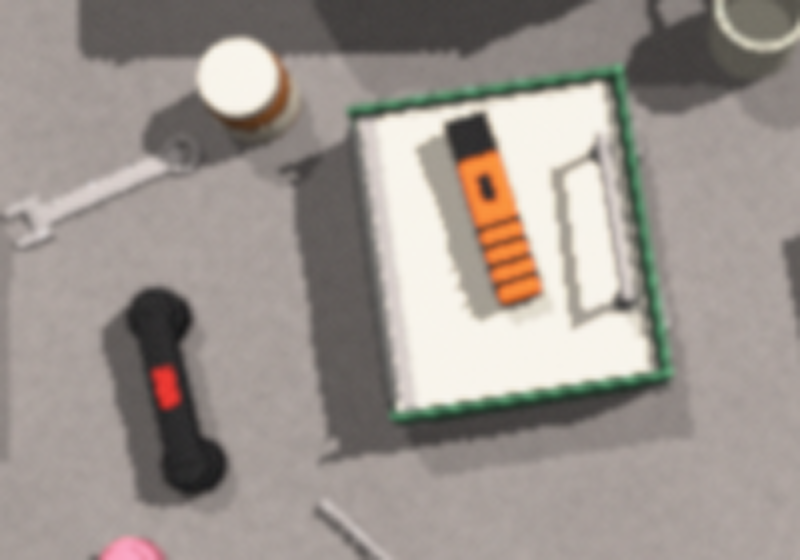

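View pics/topz2.png

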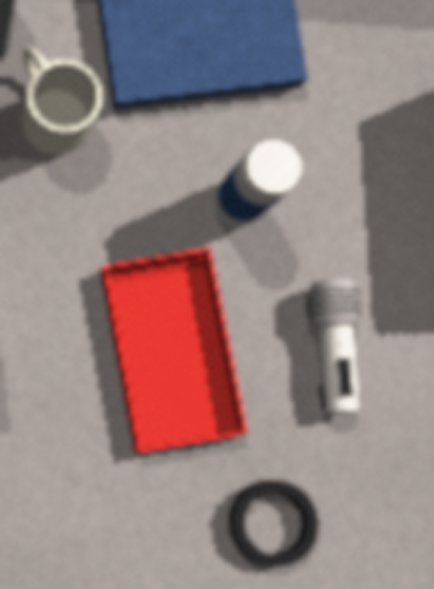

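View pics/scz.png

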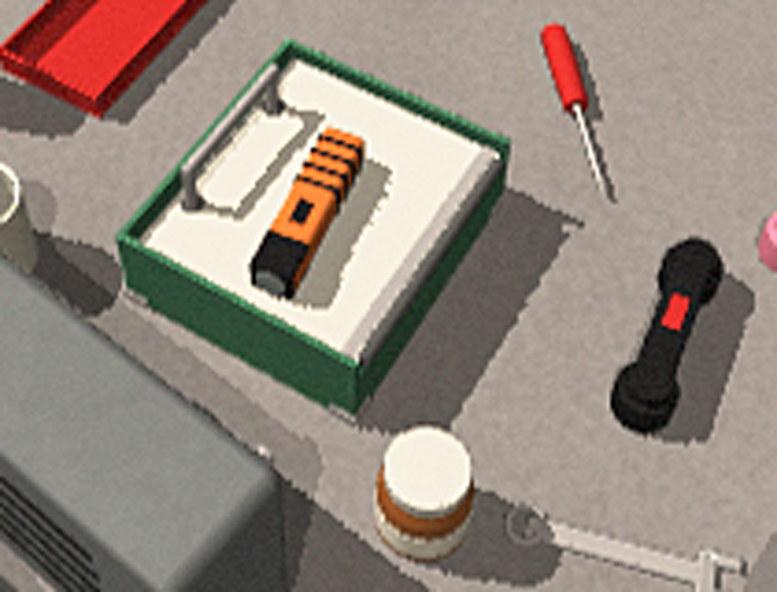

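```bash
cat > meas.py <<'E'
from h import *
d=cam('top');s=cam('scene')
def z(u,v):return u/4+160,v/4+120
print('nadir',proj(d,[*d['eye'][:2],0]))
print('case rim z88 top');P=[]
for c in [(352,107),(625,67),(671,380),(393,422)]:
    p=toz(d,*z(*c),88);P.append(p[:2]);print(c,p.round(1))
P=np.array(P)
print('edges',[np.linalg.norm(P[i]-P[(i+1)%4]).round(1) for i in range(4)],'ctr',P.mean(0))
def zs(u,v):return u/3.7+240,v/3.7+170
print('case rim scene');
Q=np.array([toz(s,*zs(*c),88)[:2] for c in [(357,363),(120,238),(289,41),(508,145)]])
print(Q.round(1),'edges',[np.linalg.norm(Q[i]-Q[(i+1)%4]).round(1) for i in range(4)],'ctr',Q.mean(0))
for A in (P,Q):
    x=(A[0]+A[1]-A[2]-A[3]);y=A[0]+A[3]-A[1]-A[2]
    print('yaw x',np.degrees(np.arctan2(x[1],x[0])),'yaw y',np.degrees(np.arctan2(y[1],y[0]))-90)
# bar ends
print('bar top',[toz(d,*z(*c),119).round(1) for c in [(602,145),(627,300)]])
print('bar scene',[toz(s,*zs(*c),119).round(1) for c in [(187,168),(275,72)]])
# tray
def rect(dd,mask,zz,name):
    n,l,st,ce=cv2.connectedComponentsWithStats(mask.astype(np.uint8))
    i=1+np.argmax(st[1:,4]);ys,xs=np.where(l==i)
    pts=np.array([toz(dd,x,y,zz)[:2] for x,y in zip(xs,ys)],np.float32)
    r=cv2.minAreaRect(pts);print(name,np.round(r[0],1),np.round(r[1],1),round(r[2],1),'mean',pts.mean(0).round(1),'n',len(xs));return r,pts
for n,dd in (('top',d),('scene',s)):
    im=dd['img'].astype(int);B,G,Rd=im[...,0],im[...,1],im[...,2];X,Y=np.meshgrid(range(640),range(400))
    reg=((X>350)&(X<415)&(Y>160)&(Y<245)) if n=='top' else ((X>230)&(X<305)&(Y>140)&(Y<205))
    red=(Rd>90)&(G<0.45*Rd)&(B<0.45*Rd)&reg
    rect(dd,red,30,'tray '+n)
    reg=((X>250)&(X<330)&(Y>140)&(Y<220)) if n=='top' else ((X>280)&(X<380)&(Y>190)&(Y<270))
    org=(((Rd>150)&(G<0.75*Rd)&(B<0.5*Rd)) )&reg
    rect(dd,cv2.morphologyEx(org.astype(np.uint8),cv2.MORPH_CLOSE,np.ones((3,3))),108,'lamp orange '+n)
    reg=((X>185)&(X<220)&(Y>185)&(Y<250)) if n=='top' else ((X>400)&(X<440)&(Y>230)&(Y<290))
    blk=(im.max(2)<60)&reg
    rect(dd,blk,45,'handset '+n)
    if n=='top':
        blkk=((im.max(2)<70)&(X>250)&(X<330)&(Y>140)&(Y<175));rect(dd,blkk,108,'lamp head')
E
python3 meas.py
```

```text
nadir (np.float64(308.88146549864587), np.float64(249.06068465571244))
case rim z88 top
(352, 107) [695.1 204.9  88. ]
(625, 67) [722.1 -10.3  88. ]
(671, 380) [473.6 -38.6  88. ]
(393, 422) [447.1 175.5  88. ]
edges [np.float64(216.9), np.float64(250.1), np.float64(215.7), np.float64(249.8)] ctr [584.48227716  82.88632494]
case rim scene
[[695.2 212. ]
 [726.8   1.4]
 [483.6 -31.2]
 [458.3 182.4]] edges [np.float64(212.9), np.float64(245.4), np.float64(215.1), np.float64(238.7)] ctr [590.97048836  91.14820603]
yaw x 6.643695549168575 yaw y 7.109596793894141
yaw x 7.390930663783811 yaw y 7.636251330216865
bar top [array([652.5,   9.9, 119. ]), array([532.5,  -5.8, 119. ])]
bar scene [array([659.1,  12.9, 119. ]), array([539.2,   1.2, 119. ])]
tray top [ 514.6 -228.9] [201.  116.3] 8.1 mean [ 513.7 -229. ] n 2198
lamp orange top [593.9  91.9] [116.2  32.8] 16.3 mean [592.9  91.6] n 385
handset top [480.1 354.3] [164.8  46.2] 13.6 mean [477.  354.7] n 473
lamp head [665.2 113. ] [24.9 27.3] 17.5 mean [665.4 112.8] n 72
tray scene [ 524.6 -220.1] [213.4 132.5] 8.2 mean [ 530.6 -219.9] n 1328
lamp orange scene [599.1  93.7] [110.5  33.6] 17.1 mean [599.5  94.6] n 320
handset scene [499.4 363.8] [185.   45.2] 13.6 mean [506.9 366.1] n 665
```

Each view is consistent in itself (216×250 rim, 120 mm bar, 200×116 tray), but they differ from each other by about 6–8 mm. I'll use the wrist camera on the way to the lamp to decide between them.

```bash
python3 - <<'E'
from h import *
robot.move_ptp([490,60,330],[np.pi,0,0.288])
print(robot.current_t(),robot.current_tcp_pos().round(1) if hasattr(robot.current_tcp_pos(),'round') else robot.current_tcp_pos(),robot.current_qpos())
d=cam('wrist','w1.png')
print({k:v for k,v in d.items() if k!='img'})
cam('top','top1.png')
E
```

```text
2.4333 [489.8  60.7 329.9] [-1.03322682e-01  1.02491637e-01  1.45977660e+00  2.59729819e-04
  1.57959150e+00  1.17797284e+00]
{'fovy': 70.22088907352054, 'cx': 322.5277120760269, 'cy': 199.1440508373952, 'eye': array([552.9673617 ,  79.70867729, 496.42184063]), 'orientation': array([ 2.89674848e+00,  7.96499548e-04, -1.28096446e+00])}
```

View pics/w1.png

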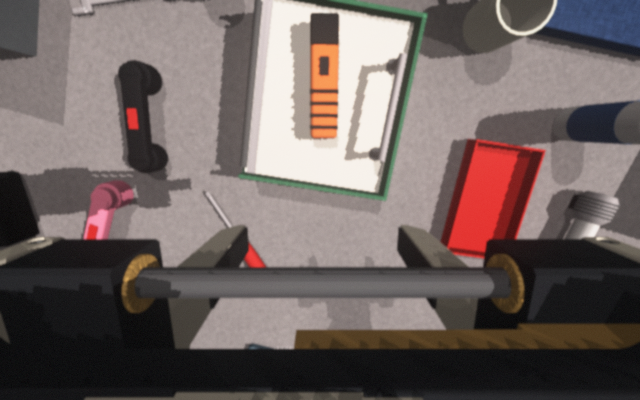

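View pics/top1.png

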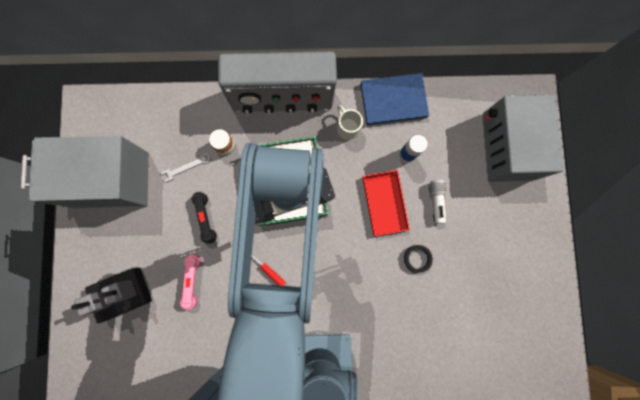

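The wrist view shows the lamp at about (325,75), the bar from (398,62) to (375,155), the case corners at (425,15), (385,198) and (243,178), and the handset and tray as well.

```bash
cat > pix.py <<'E'
from h import *
def comp(im,mask):
    n,l,st,ce=cv2.connectedComponentsWithStats(mask.astype(np.uint8));i=1+np.argmax(st[1:,4]);return np.where(l==i)
def rect(dd,mask,zz,name):
    ys,xs=comp(None,mask)
    pts=np.array([toz(dd,x,y,zz)[:2] for x,y in zip(xs,ys)],np.float32)
    r=cv2.minAreaRect(pts);print(name,np.round(r[0],1),np.round(r[1],1),round(r[2],1),'n',len(xs));return r
E
python3 - <<'E'
from pix import *
im0=cv2.imread('pics/w1.png')
cv2.imwrite('pics/w1z.png',cv2.resize(im0[0:210,225:435],None,fx=2.85,fy=2.85,interpolation=cv2.INTER_CUBIC))
d=dict(img=im0,fovy=70.22088907352054,cx=322.5277120760269,cy=199.1440508373952,eye=np.array([552.9673617 ,  79.70867729, 496.42184063]),orientation=[ 2.89674848e+00,  7.96499548e-04, -1.28096446e+00])
im=im0.astype(int);B,G,Rd=im[...,0],im[...,1],im[...,2];X,Y=np.meshgrid(range(640),range(400))
org=((Rd>150)&(G<0.75*Rd)&(B<0.5*Rd)&(X>290)&(X<350)&(Y<150))
rect(d,cv2.morphologyEx(org.astype(np.uint8),cv2.MORPH_CLOSE,np.ones((7,7))),108,'lamp org')
both=cv2.morphologyEx((org|((im.max(2)<60)&(X>305)&(X<345)&(Y<140))).astype(np.uint8),cv2.MORPH_CLOSE,np.ones((7,7)))
rect(d,both,108,'lamp all')
rect(d,(im.max(2)<60)&(X>110)&(X<170)&(Y>50)&(Y<180),45,'handset')
red=(Rd>80)&(G<0.45*Rd)&(B<0.45*Rd)&(X>430)&(Y>130)&(Y<270);rect(d,red,30,'tray')
print('corners88',[toz(d,*c,88).round(1) for c in [(426,14),(385,198),(242,178)]])
print('bar',[toz(d,*c,119).round(1) for c in [(401,60),(380,155)]])
E
```

```text
lamp org [596.2  91.2] [112.9  33.1] 16.0 n 2306
lamp all [596.2  91.2] [112.9  33.1] 16.0 n 2306
handset [486.5 346.1] [164.7  60.8] 13.3 n 3003
tray [ 516.1 -225.7] [199.9 128. ] 8.2 n 7126
corners88 [array([725.5,  -5.9,  88. ]), array([483.2, -37.1,  88. ]), array([452., 172.,  88.])]
bar [array([657.3,  11.4, 119. ]), array([541.5,  -2.3, 119. ])]
```

View pics/w1z.png

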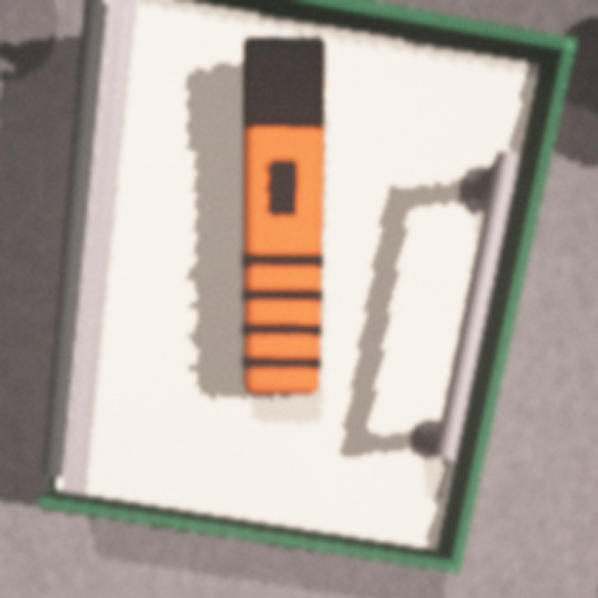

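```bash
python3 - <<'E'
from h import *
yl=np.radians(16.2)
robot.move_gripper(0.75)
robot.move_ptp([612,96,190],[np.pi,0,yl])
print(robot.move_linear([612,96,80],speed=150,f_stop=8),robot.current_tcp_pos())
robot.move_gripper(0.0)
print('w',robot.current_gripper_width())
d=cam('wrist','w2.png')
robot.move_linear([612,96,200],speed=150)
print('w',robot.current_gripper_width(),robot.current_contact_force(),robot.current_t())
cam('scene','s2.png')
E
```

```text
False [612.94289217  95.87871399  81.55377106]
w 0.3839392218515099
w 0.38274778195882464 [-0.68143626 -0.19085914 -2.59361009] 6.4417
```

View pics/s2.png

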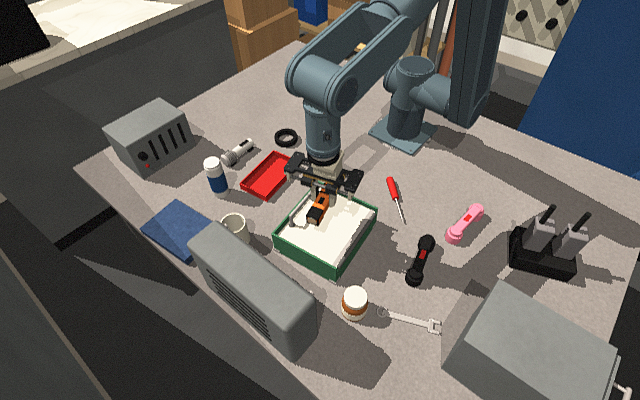

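View pics/w2.png

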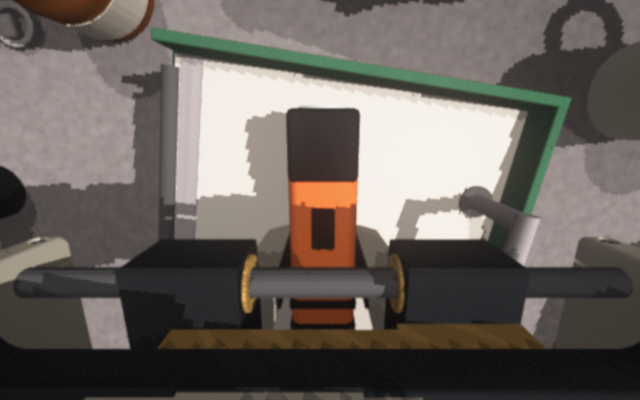

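The lamp is held: the jaws are 35.6 mm apart, the force shows about 2.6 N of weight, and it hangs level in the scene view.

```bash
python3 - <<'E'
from h import *
yt=np.radians(8.2)
robot.move_ptp([517,-227,120],[np.pi,0,yt])
robot.move_linear([517,-227,25],speed=120)
print(robot.move_linear([517,-227,8],speed=40,f_stop=4),robot.current_tcp_pos(),robot.current_contact_force())
robot.move_gripper(0.55)
robot.move_linear([517,-227,170],speed=200)
print(robot.current_t())
robot.move_ptp([510,-130,310],[np.pi,0,yt])
d=cam('wrist','w3.png');cam('top','t3.png');print(d['eye'],d['orientation'],robot.current_t())
import pickle;pickle.dump(d,open('w3.pkl','wb'))
E
```

```text
True [ 517.21007906 -227.22194973    9.81996087] [ 0.64602717 -0.05856744  1.21132055]
10.6
[ 575.13054327 -120.73477382  474.52296557] [ 2.89451271e+00  1.36134841e-03 -1.42714975e+00] 11.4167
```

View pics/w3.png

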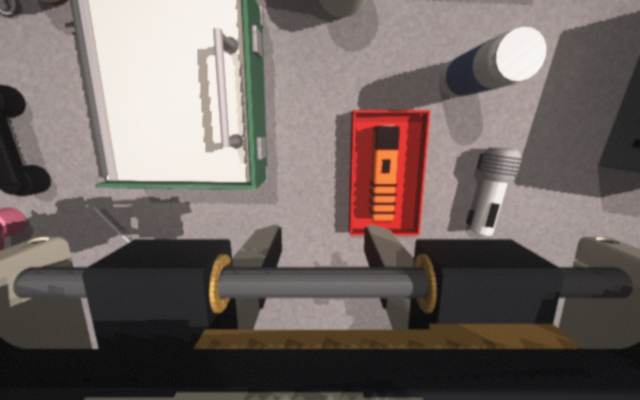

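View pics/t3.png

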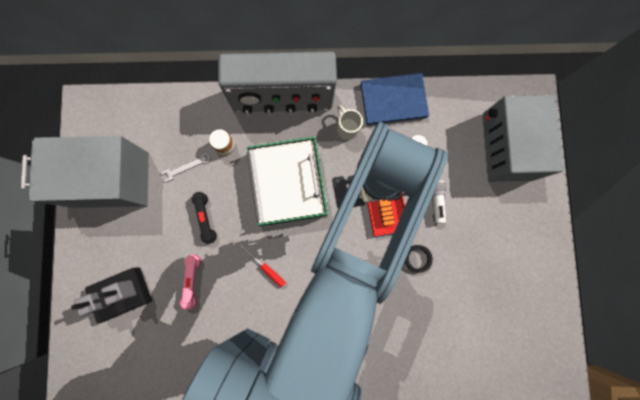

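The lamp sits centred in the tray at about (386,173) in the wrist view. The bar runs from (217,30) to (226,147) and the mic is at about (492,190). Next I'll measure these.

```bash
python3 - <<'E'
from pix import *
import pickle
d=pickle.load(open('w3.pkl','rb'));im0=d['img']
cv2.imwrite('pics/w3a.png',cv2.resize(im0[0:200,60:280],None,fx=3,fy=3,interpolation=cv2.INTER_CUBIC))
cv2.imwrite('pics/w3b.png',cv2.resize(im0[100:250,430:550],None,fx=4,fy=4,interpolation=cv2.INTER_CUBIC))
print('bar',[toz(d,*c,119).round(1) for c in [(217.5,30),(225,147)]])
im=im0.astype(int);B,G,Rd=im[...,0],im[...,1],im[...,2];X,Y=np.meshgrid(range(640),range(400))
red=(Rd>80)&(G<0.45*Rd)&(B<0.45*Rd)&(X>330)&(X<440)&(Y>100)&(Y<245);rect(d,red,30,'tray')
org=((Rd>130)&(G<0.75*Rd)&(G>0.4*Rd)&(B<0.4*Rd)&(X>365)&(X<405))
rect(d,cv2.morphologyEx(org.astype(np.uint8),cv2.MORPH_CLOSE,np.ones((7,7))),38,'lamp org')
E
```

```text
bar [array([663. ,  11.5, 119. ]), array([534.7,  -4.6, 119. ])]
tray [ 516.2 -231.5] [198.8 116.5] 8.2 n 6626
lamp org [ 495.9 -228.8] [125.4  37.6] 6.1 n 1587
```

View pics/w3a.png

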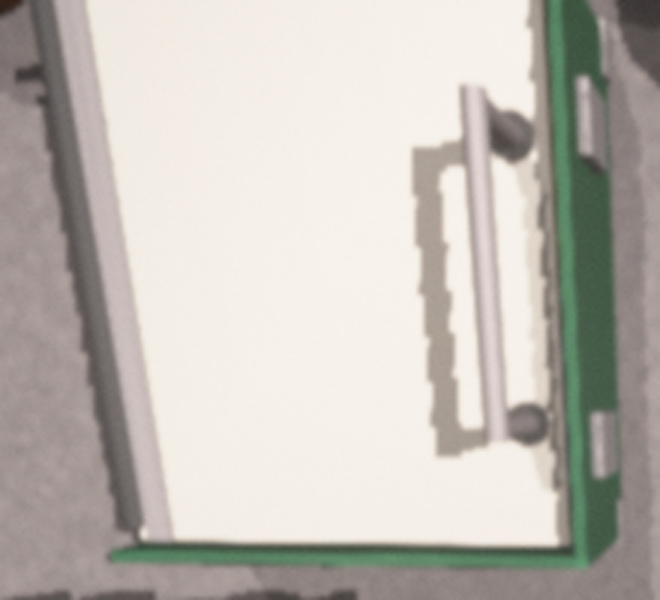

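View pics/w3b.png

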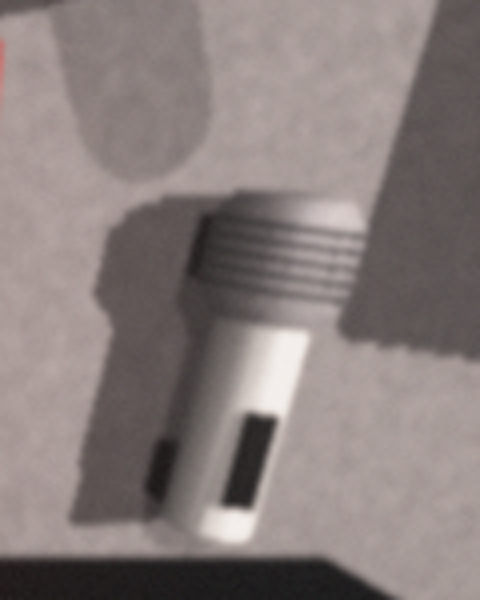

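Both wrist views put the bar centre at (599, 4) with the case at yaw 7.2°. I'll grip the bar and lead the flap up along its arc.

```bash
cat >> h.py <<'E'
yc=np.radians(7.2);cC=np.array([588.6,86.3])
def case(x,y,z):
    c,s=np.cos(yc),np.sin(yc);return [cC[0]+c*x-s*y,cC[1]+s*x+c*y,z]
def bar(th,dz=0): return case(0,107-190*np.cos(th)+48*np.sin(th),71+48*np.cos(th)+190*np.sin(th)-19+dz)
E
python3 - <<'E'
from h import *
o=[np.pi,0,yc]
print([robot.inverse_kinematics(bar(t),o) for t in (0,1.58)],bar(0),bar(1.58))
robot.move_gripper(0.4)
robot.move_ptp(bar(0,70),o)
print(robot.move_linear(bar(0),speed=150,f_stop=10),robot.current_tcp_pos())
robot.move_gripper(0.0);print('w',robot.current_gripper_width(),robot.current_t(),robot.current_contact_force())
cam('wrist','w4.png')
for t in (0.08,0.2):
    robot.move_linear(bar(t),speed=100);print(t,robot.current_tcp_pos(),bar(t),robot.current_contact_force(),robot.current_gripper_width())
cam('scene','s4.png');print(robot.current_t())
E
```

```text
[array([-1.79439766e-01,  4.44719995e-01,  1.56994250e+00, -4.44089210e-16,
        1.12693016e+00,  1.26569285e+00]), array([ 2.21676817e-01,  3.69141801e-01,  1.32392093e+00, -4.44089210e-16,
        1.44852992e+00,  1.66680944e+00])] [np.float64(599.0026583858373), np.float64(3.9544797908983327), np.float64(100.0)] [np.float64(568.9544367267491), np.float64(241.810646176666), np.float64(241.55018275785778)]
False [599.77556692   3.0636334  101.3399789 ]
w 0.09492386518779869 13.9583 [ 0.07523942 -4.07977163  2.81536552]
0.08 [598.93538791   7.45560657 115.55942989] [np.float64(598.4457299963369), np.float64(8.363021939611414), np.float64(115.03027375666855)] [ 6.41130985e-03 -6.45583098e+00  1.50193970e+00] 0.09287851880855458
0.2 [597.76000639  16.02287175 137.39702896] [np.float64(597.3327837947041), np.float64(17.172898274968887), np.float64(136.79036858744124)] [-0.40014139 -7.31949782  3.05215381] 0.09807042579411704
14.75
```

View pics/s4.png

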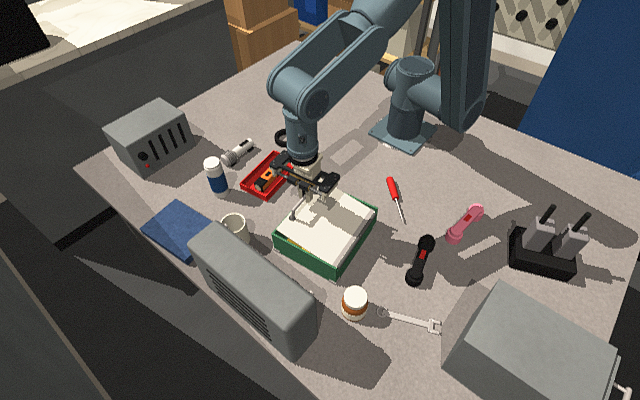

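View pics/w4.png

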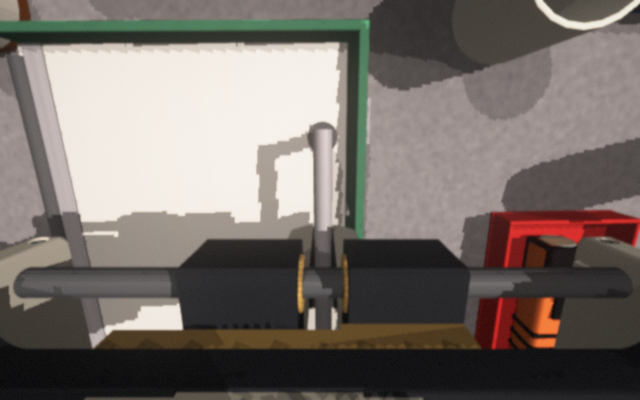

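The grip on the bar is good and the forces are small (about 7 N), so the flap is lifting freely. I'll continue the arc.

```bash
python3 - <<'E'
from h import *
for t in (0.38,0.56,0.74,0.92,1.10,1.28,1.46,1.6):
    robot.move_linear(bar(t),speed=130);print(t,(np.array(robot.current_tcp_pos())-bar(t)).round(1),np.round(robot.current_contact_force(),1),round(float(robot.current_gripper_width()),3))
    if np.linalg.norm(robot.current_contact_force())>60: break
print(robot.current_t(),robot.current_qpos())
cam('scene','s5.png')
E
```

```text
0.38 [ 0.4 -1.5  1.2] [-2.  -8.1  5. ] 0.097
0.56 [ 0.4 -1.9  1.9] [-1.8 -9.2  9.2] 0.098
0.74 [ 0.3 -2.1  2.8] [-4.4 -9.4 14.3] 0.096
0.92 [ 0.7 -0.6  3.1] [-2.8 -6.5 14.7] 0.098
1.1 [0.5 0.7 2.7] [-2.2 -2.8 12.9] 0.099
1.28 [0.3 1.8 1.9] [ 0.1  1.5 10.6] 0.095
1.46 [0.2 2.  1. ] [0.2 1.6 7.1] 0.101
1.6 [0.2 1.3 0.3] [1.3 3.3 5.5] 0.102
18.0833 [0.22879574 0.37148438 1.32217321 0.00194018 1.4465197  1.67187912]
```

View pics/s5.png

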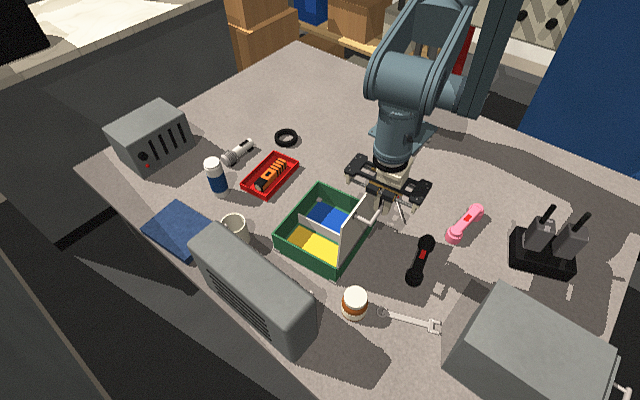

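The flap stands upright. The blue mat is in the −x bay (nearer the robot) and the yellow mat in the +x bay. I'll release the bar and look at the handset.

```bash
python3 - <<'E'
from h import *
import pickle
robot.move_gripper(0.28)
p=np.array(robot.current_tcp_pos());robot.move_linear([p[0],p[1],p[2]+60],speed=200)
print(robot.current_t())
robot.move_ptp([395,325,210],[np.pi,0,np.radians(13.5)])
d=cam('wrist','w6.png');pickle.dump(d,open('w6.pkl','wb'));print(robot.current_t(),robot.current_tcp_pos(),robot.current_qpos())
cam('top','t6.png');cam('scene','s6.png')
for p,o in ((case(60,0,360),yc-np.pi/2),(case(60,0,28),yc-np.pi/2),(case(-60,0,17),yc-np.pi/2),(case(60,0,28),yc+np.pi/2)): print(robot.inverse_kinematics(p,[np.pi,0,o]))
E
```

```text
19.1167
20.0167 [396.74141865 324.97062417 210.5317969 ] [ 4.68844989e-01  1.96480572e-01  1.63624161e+00 -4.70889077e-04
  1.30707468e+00  1.80505670e+00]
[-2.62514737e-02  4.15301181e-01  9.77443785e-01 -4.44089210e-16
  1.74884769e+00  2.98967747e+00]
[-2.62514737e-02  6.10571322e-01  1.48265290e+00 -4.44089210e-16
  1.04836843e+00  2.98967747e+00]
[-6.08338793e-02  4.53208705e-01  1.81022247e+00 -4.44089210e-16
  8.78161474e-01  2.95509507e+00]
[-2.62514737e-02  6.10571322e-01  1.48265290e+00 -4.44089210e-16
  1.04836843e+00 -1.51915180e-01]
```

View pics/w6.png

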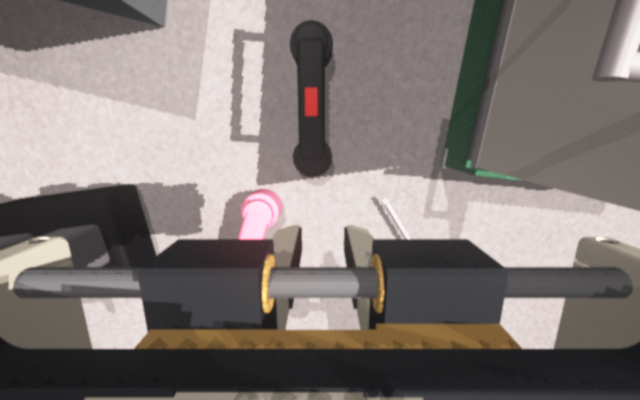

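View pics/t6.png

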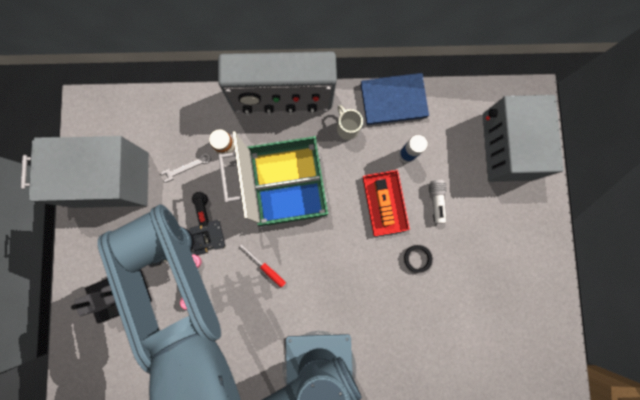

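The handset runs straight along the image column at about 312, with cups at (312,45) and (313,158) and the red label at (311,101). The top view confirms yellow is in the +x bay and blue in the −x bay.

```bash
python3 - <<'E'
from pix import *
import pickle
d=pickle.load(open('w6.pkl','rb'));im0=d['img']
im=im0.astype(int);B,G,Rd=im[...,0],im[...,1],im[...,2];X,Y=np.meshgrid(range(640),range(400))
ys,xs=comp(None,(Rd>110)&(G<0.5*Rd)&(X>290)&(X<330)&(Y>70)&(Y<130));u,v=xs.mean(),ys.mean();print('label px',u,v,toz(d,u,v,49))
m=(im.max(2)<55)&(X>280)&(X<345)&(Y>15)&(Y<180)
rect(d,m,36,'all');
for r in (65,80,125,140):
    c=np.where(m[r])[0];print(r,c.min(),c.max(),toz(d,(c.min()+c.max())/2,r,49).round(1),toz(d,c.max()-c.min(),r,49)[:0])
print('cups',[toz(d,*c,36).round(1) for c in ((312,45),(313,158))])
E
```

```text
label px 310.6088019559902 101.35941320293398 [484.84146786 360.00346344  49.        ]
all [488.7 359.5] [154.3  40.5] 12.8 n 1988
65 298 325 [520.8 367.3  49. ] []
80 299 323 [506.2 364.5  49. ] []
125 300 323 [460.7 353.4  49. ] []
140 300 323 [444.7 349.8  49. ] []
cups [array([542.9, 372.3,  36. ]), array([424. , 343.7,  36. ])]
```

```bash
python3 - <<'E'
from h import *
yh=np.radians(13.4);o=[np.pi,0,yh]
robot.move_gripper(0.7)
robot.move_ptp([485,358.5,100],o)
print(robot.move_linear([485,358.5,19],speed=130,f_stop=8),robot.current_tcp_pos())
robot.move_gripper(0.0);print('w',robot.current_gripper_width(),robot.current_tcp_pos(),robot.current_contact_force())
cam('wrist','w7.png')
robot.move_linear([485,358.5,60],speed=130)
print('w',robot.current_gripper_width(),robot.current_contact_force(),robot.current_ft_torque(),robot.current_t())
cam('scene','s7.png')
E
```

```text
False [485.65693712 358.94211858  20.33602786]
w 0.3240485475081686 [485.08838018 358.65510467  19.13936903] [0.31129634 0.28933865 1.67741915]
w 0.324836898842823 [-0.36934121 -0.1851735  -2.92120559] [-0.01933463  0.13207528 -0.02581039] 23.5
```

View pics/s7.png

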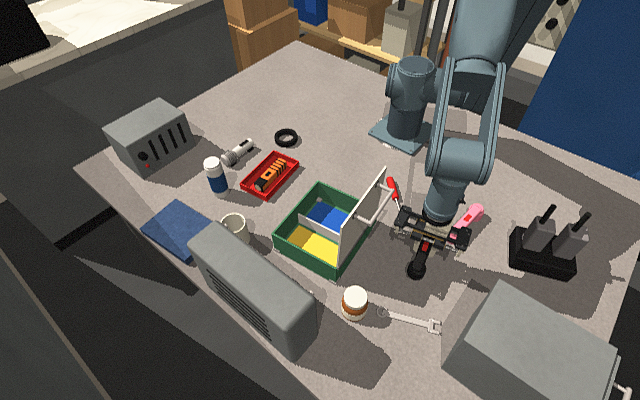

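View pics/w7.png

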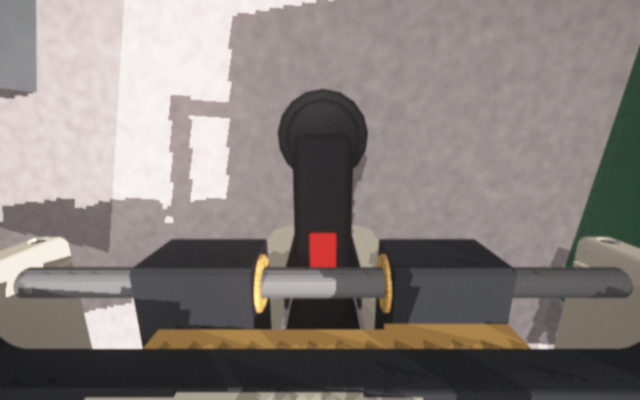

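```bash
python3 - <<'E'
from h import *
o=[np.pi,0,yc-np.pi/2]
robot.move_linear([485,358.5,345],speed=250)
try: robot.move_linear(case(60,-2,345),o,speed=250)
except robot.MotionError as e: print(e); robot.move_ptp(case(60,-2,345),o)
print(robot.current_t(),robot.current_qpos(),robot.current_gripper_width())
robot.move_linear(case(60,-2,130),speed=200)
cam('top','t8.png');cam('scene','s8.png');print(robot.current_contact_force(),robot.current_t())
E
```

```text
26.6667 [-2.85378864e-02  4.14223419e-01  1.01380115e+00  2.54831499e-04
  1.71369260e+00  2.98621730e+00] 0.3230274709762663
[ 0.04400877 -0.54231809 -3.03062754] 27.9917
```

View pics/s8.png

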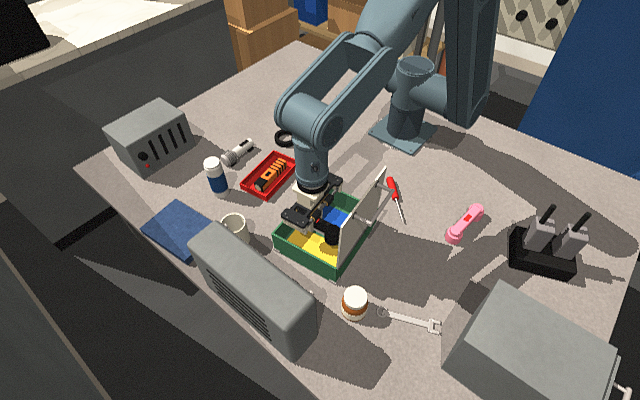

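View pics/t8.png

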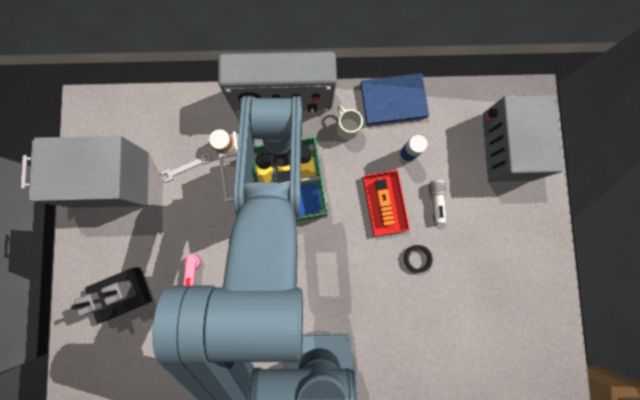

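The handset hangs over the yellow bay, aligned with it and clear of the flap. Lowering it now.

```bash
python3 - <<'E'
from h import *
print(robot.move_linear(case(60,-2,40),speed=130,f_stop=10),robot.current_tcp_pos())
print(robot.move_linear(case(60,-2,25),speed=35,f_stop=4),robot.current_tcp_pos(),robot.current_contact_force())
E
```

```text
False [649.1758609   91.82677387  40.88044008]
True [649.05829291  91.84882496  27.78719021] [0.31435438 0.03187133 4.10374331]
```

Contact came at z = 27.8, against 28 expected. I'll release and then look at the mic.

```bash
python3 - <<'E'
from h import *
import pickle
robot.move_gripper(0.5)
robot.move_linear(case(60,-2,170),speed=220)
d=pickle.load(open('w3.pkl','rb'))
def z(u,v):return u/4+430,v/4+100
for c in [(262,335),(222,530)]: print(c,toz(d,*z(*c),44).round(1))
robot.move_ptp([410,-330,220],[np.pi,0,np.radians(3)])
w=cam('wrist','w9.png');pickle.dump(w,open('w9.pkl','wb'))
cam('scene','s9.png');cam('top','t9.png');print(robot.current_t(),robot.current_tcp_pos())
E
```

```text
(262, 335) [ 529.9 -395.6   44. ]
(222, 530) [ 450.4 -402.8   44. ]
32.7333 [ 410.3755265  -329.5908601   219.83934865]
```

View pics/w9.png

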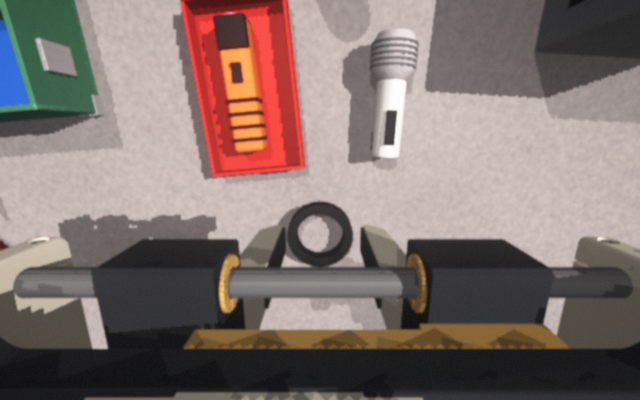

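View pics/t9.png

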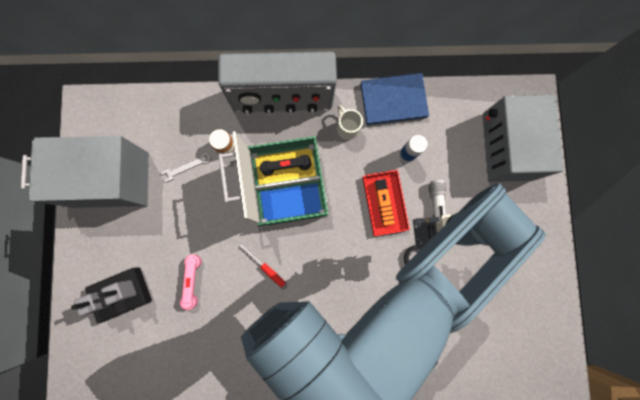

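The handset lies centred on the yellow mat, at about (286,164) in the top view. The mic's grille head is at (395,52) in the wrist view and its barrel runs down to (386,157).

```bash
python3 - <<'E'
from pix import *
import pickle
d=pickle.load(open('w9.pkl','rb'));im0=d['img'];g=im0.min(2).astype(int)
cv2.imwrite('pics/w9z.png',cv2.resize(im0[15:175,340:450],None,fx=3.6,fy=3.6,interpolation=cv2.INTER_CUBIC))
for r in (90,100,110,120,130,140): print(r,g[r,366:412].tolist())
E
```

```text
90 [105, 110, 108, 107, 110, 108, 108, 105, 98, 93, 103, 115, 128, 136, 145, 159, 170, 182, 198, 212, 220, 228, 232, 238, 243, 246, 248, 251, 252, 252, 252, 252, 252, 252, 252, 252, 250, 249, 242, 218, 180, 164, 162, 162, 164, 173]
100 [110, 112, 117, 114, 116, 116, 113, 111, 111, 109, 118, 128, 136, 146, 155, 167, 182, 196, 212, 223, 229, 233, 239, 244, 246, 248, 251, 252, 252, 252, 252, 252, 252, 252, 251, 250, 248, 243, 225, 203, 194, 193, 192, 190, 190, 191]
110 [109, 110, 110, 111, 107, 112, 111, 110, 109, 117, 127, 137, 147, 157, 169, 184, 194, 210, 212, 212, 197, 169, 154, 153, 158, 166, 172, 180, 182, 186, 201, 234, 248, 251, 250, 248, 241, 225, 201, 191, 192, 189, 188, 186, 188, 188]
120 [109, 111, 110, 108, 110, 111, 110, 109, 113, 124, 137, 146, 155, 166, 180, 184, 179, 173, 163, 139, 92, 67, 66, 70, 67, 64, 65, 68, 72, 104, 191, 243, 250, 250, 248, 241, 224, 202, 195, 194, 195, 194, 194, 193, 194, 193]
130 [110, 109, 111, 111, 112, 109, 107, 110, 122, 135, 144, 152, 167, 180, 182, 175, 173, 168, 146, 98, 69, 66, 66, 65, 66, 66, 66, 69, 100, 185, 242, 250, 249, 248, 241, 224, 200, 187, 186, 187, 190, 192, 194, 194, 197, 197]
140 [112, 111, 111, 112, 97, 83, 92, 115, 133, 145, 153, 167, 170, 170, 168, 171, 170, 151, 104, 69, 65, 64, 65, 63, 64, 65, 70, 99, 186, 241, 250, 249, 247, 240, 221, 197, 187, 185, 186, 188, 190, 192, 193, 189, 189, 189]
```

View pics/w9z.png

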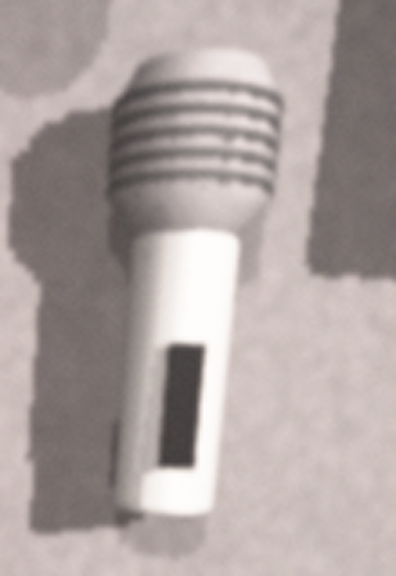

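```bash
python3 - <<'E'
from pix import *
import pickle
d=pickle.load(open('w9.pkl','rb'))
P=[toz(d,u,r,27) for r,u in ((90,390.5),(100,390),(110,389),(120,388.4),(130,387.7),(140,386.8))];print(np.round(P,1))
P=np.array(P);k=np.polyfit(P[:,0],P[:,1],1);print('yaw',np.degrees(np.arctan(k[0])))
f=lambda x:np.polyval(k,x)
for n,v,z in (('tail z27',157,27),('tail z40',157,40),('x=+20 top',79.4,44),('x+20 axis',79.4,27),('head tip z27',29,27),('tip z40',29,40),('widest x~44',55,27)):
    print(n,toz(d,391,v,z).round(1))
# tray/lamp check
im=d['img'].astype(int);B,G,Rd=im[...,0],im[...,1],im[...,2];X,Y=np.meshgrid(range(640),range(400))
print('width at 100',np.linalg.norm(toz(d,404.5,100,27)-toz(d,375.3,100,27)))
E
```

```text
[[ 524.  -404.2   27. ]
 [ 512.8 -404.8   27. ]
 [ 501.3 -404.9   27. ]
 [ 489.7 -405.4   27. ]
 [ 477.9 -405.9   27. ]
 [ 465.9 -406.    27. ]]
yaw 1.816757120990145
tail z27 [ 445.3 -413.5   27. ]
tail z40 [ 446.4 -410.4   40. ]
x=+20 top [ 532.9 -399.8   44. ]
x+20 axis [ 535.7 -403.5   27. ]
head tip z27 [ 588.7 -397.6   27. ]
tip z40 [ 584.6 -395.    40. ]
widest x~44 [ 561.9 -400.6   27. ]
width at 100 34.94390756424299
```

```bash
python3 - <<'E'
from h import *
t={'img':0}
o=[np.pi,0,np.radians(2)]
robot.move_gripper(0.75)
d=robot.get_image('top')
print('spray',toz(d,418,145,150).round(),'box',toz(d,487,180,0).round(),toz(d,487,120,100).round())
robot.move_ptp([517,-404.7,110],o)
print(robot.move_linear([517,-404.7,8],speed=130,f_stop=8),robot.current_tcp_pos())
robot.move_gripper(0.0);print('w',robot.current_gripper_width(),robot.current_tcp_pos(),robot.current_contact_force())
cam('wrist','w10.png')
robot.move_linear([517,-404.7,60],speed=130)
print('w',robot.current_gripper_width(),robot.current_contact_force(),robot.current_ft_torque(),robot.current_t())
cam('scene','s10.png')
E
```

```text
spray [ 671. -313.  150.] box [ 584. -580.    0.] [ 760. -550.  100.]
False [ 517.54177019 -405.32360218    9.2346422 ]
w 0.36124837071446025 [ 517.02741324 -404.61173051    8.10687582] [0.1884093  0.65044703 0.5204137 ]
w 0.35651728045776837 [-0.26724535  0.18462527 -1.58882975] [0.02912404 0.21606169 0.02005123] 36.3167
```

View pics/s10.png

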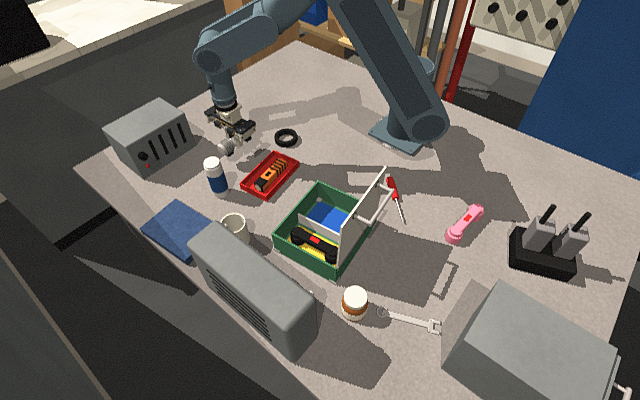

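View pics/w10.png

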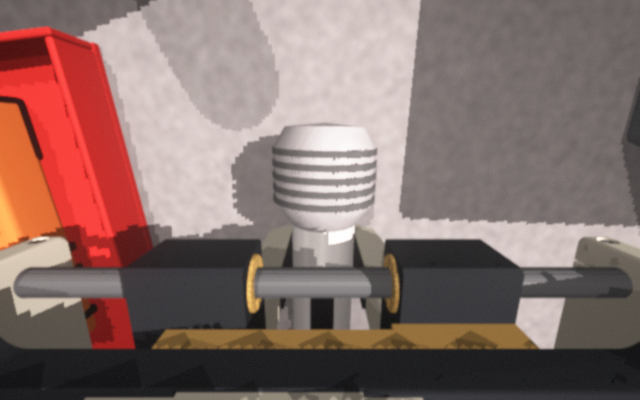

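The reading of 1.6 N is lower than I'd expect for the mic, so I'll look closer before carrying it.

```bash
python3 - <<'E'
from h import *
robot.move_linear([517,-404.7,120],speed=130)
print(robot.current_gripper_width(),robot.current_contact_force(),robot.current_ft_torque(),robot.current_t())
d=cam('scene')
a=d['img'][60:190,190:310]
cv2.imwrite('pics/s11.png',cv2.resize(a,None,fx=4.5,fy=4.5,interpolation=cv2.INTER_CUBIC))
cam('wrist','w11.png')
E
```

```text
0.35673499253547264 [ 0.5371672   0.67577411 -2.19820732] [-0.01562119  0.15993269  0.03878944] 36.975
```

View pics/s11.png

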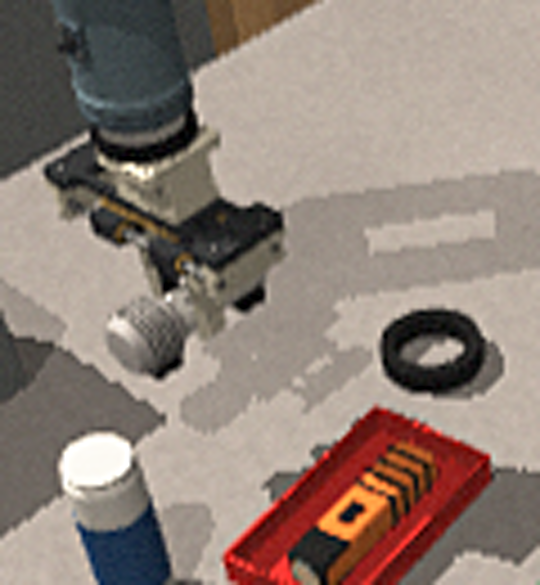

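View pics/w11.png

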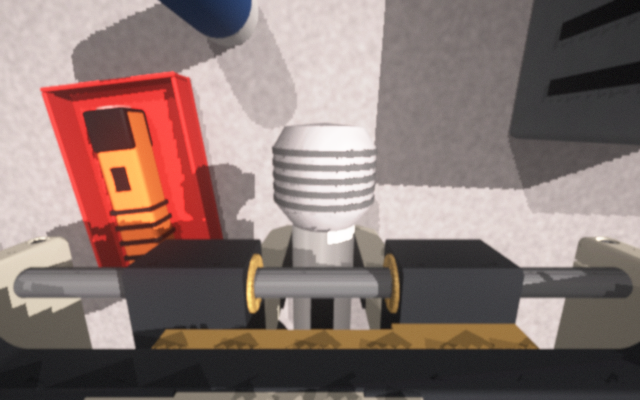

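The mic is held firmly: the wrist view is identical to the one at the grasp, and it hangs level. Carrying it to the blue bay.

```bash
python3 - <<'E'
from h import *
o=[np.pi,0,yc-np.pi/2]
try: robot.move_linear(case(-60,0,190),o,speed=230)
except robot.MotionError as e: print(e); robot.move_linear([517,-404.7,200]); robot.move_ptp(case(-60,0,200),o)
print(robot.current_t(),robot.current_qpos(),robot.current_gripper_width())
print(robot.move_linear(case(-60,0,32),speed=150,f_stop=10),robot.current_tcp_pos())
print(robot.move_linear(case(-60,0,13),speed=35,f_stop=4),robot.current_tcp_pos(),robot.current_contact_force())
E
```

```text
39.35 [-6.15821716e-02  2.52864066e-01  1.61535519e+00 -1.83532310e-04
  1.27358979e+00  2.95468937e+00] 0.36179141476276216
False [529.87059065  78.6934746   32.801612  ]
True [528.63678162  78.83259486  16.13155037] [-0.66283307 -0.61148486 -2.19567658]
```

```bash
python3 - <<'E'
from h import *
robot.sleep(0.1);print(robot.current_tcp_pos(),robot.current_contact_force())
print(robot.move_linear(case(-60,0,13),speed=30,f_stop=3),robot.current_tcp_pos(),robot.current_contact_force())
robot.move_gripper(0.52)
robot.move_linear(case(-60,0,220),speed=230)
print(robot.current_t())
o=[np.pi,0,yc]
robot.move_ptp(case(-60,-60,300),o)
cam('top','t12.png');cam('wrist','w12.png');cam('scene','s12.png');print(robot.current_t())
E
```

```text
[528.22582385  78.87535071  16.18038214] [ 0.41543783  0.10290269 -1.61154156]
True [528.06646118  78.69710796  14.74280877] [-1.37658688 -0.1123625   3.84722458]
42.8583
44.5
```

View pics/w12.png

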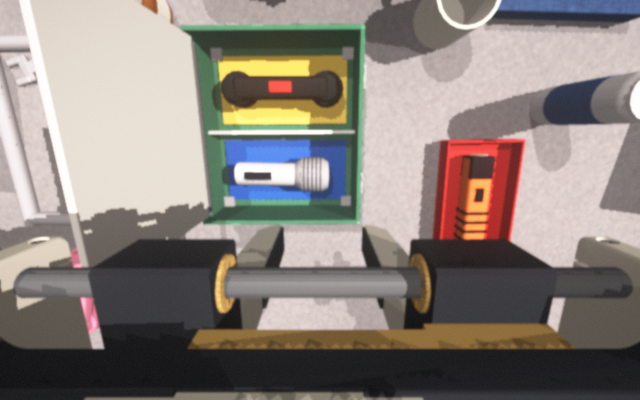

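View pics/s12.png

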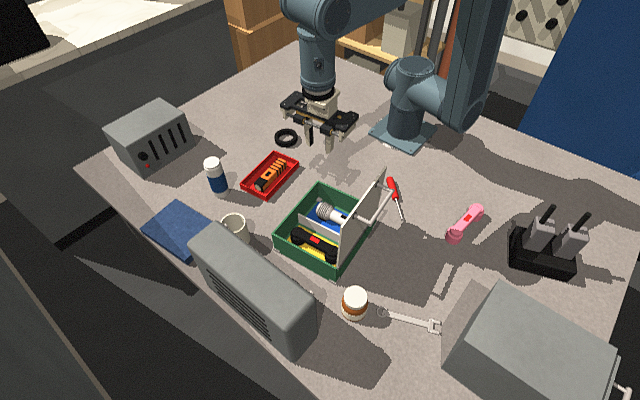

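The handset lies on the yellow mat and the mic on the blue mat, both upright and level, with the flap still upright. I'll grip the bar again from above and lead the flap down.

```bash
python3 - <<'E'
from h import *
o=[np.pi,0,yc]
robot.move_gripper(0.3)
p=case(-60,-60,365);robot.move_linear(p,speed=250)
robot.move_ptp(bar(1.6,120),o)
print(robot.move_linear(bar(1.6),speed=150,f_stop=10),robot.current_tcp_pos(),bar(1.6),robot.current_contact_force())
robot.move_gripper(0.0);print('w',robot.current_gripper_width(),robot.current_t(),robot.current_contact_force())
cam('wrist','w13.png')
E
```

```text
False [569.2250143  245.26394391 241.74400083] [np.float64(568.480576595368), np.float64(245.5616353543994), np.float64(240.51740750742408)] [ 0.02956599 -1.039875   -1.09132805]
w 0.09425223957514921 47.8 [-0.21957728  0.80272604  2.97176274]
```

View pics/w13.png

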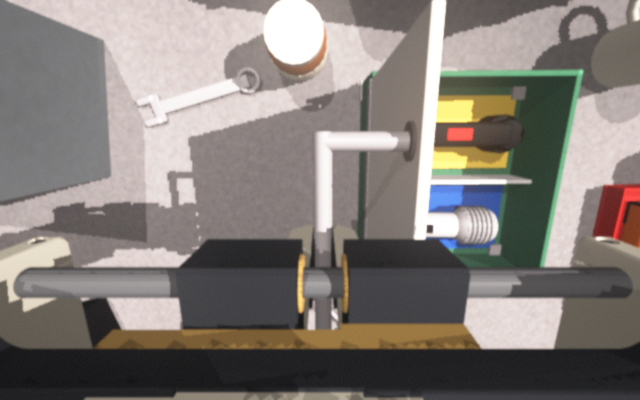

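The bar is gripped (9 mm jaw gap, midway between the posts). Leading the flap down.

```bash
python3 - <<'E'
from h import *
for t in (1.42,1.24,1.06,0.88,0.70,0.52,0.34,0.17,0.06,0.0):
    robot.move_linear(bar(t),speed=130 if t>0.2 else 70);F=np.array(robot.current_contact_force());print(t,(np.array(robot.current_tcp_pos())-bar(t)).round(1),F.round(1),round(float(robot.current_gripper_width()),3))
    if np.linalg.norm(F)>60: break
print(robot.current_t())
E
```

```text
1.42 [ 0.5 -1.   1. ] [-1.5 -1.4  7.6] 0.095
1.24 [ 0.5 -1.4  0.5] [-0.1 -3.2  6.4] 0.095
1.06 [ 0.4 -1.  -0.1] [ 2.6 -3.2  4.1] 0.096
0.88 [ 0.4 -0.2 -0.5] [ 3.9 -2.5  0. ] 0.098
0.7 [ 0.3 -0.5 -1.1] [ 5.3 -2.1 -1.8] 0.095
0.52 [ 0.2 -0.9 -1.9] [ 5.6 -0.5 -3.4] 0.098
0.34 [ 0.2 -0.9 -2. ] [ 6.8  0.7 -3.6] 0.098
0.17 [-0.  -0.7 -2. ] [ 6.   0.2 -3.5] 0.098
0.06 [-0.1 -0.7 -2.2] [ 5.1  0.4 -2.5] 0.098
0.0 [-0.1 -0.7 -2.2] [ 4.7 -0.9 -2.8] 0.098
52.225
```

```bash
python3 - <<'E'
from h import *
p=bar(0,-8)
print(robot.move_linear(p,speed=25,f_stop=15),robot.current_tcp_pos(),robot.current_contact_force())
robot.sleep(0.2);print(robot.current_tcp_pos(),robot.current_contact_force())
cam('scene','s14.png');cam('wrist','w14.png');print(robot.current_t())
E
```

```text
True [599.1211626    3.02406387  96.41495416] [-0.44960291 -0.27756079  5.04710295]
[599.10084708   3.01445817  96.43004829] [-2.55646676 -1.04513761  2.77862472]
52.7667
```

View pics/s14.png

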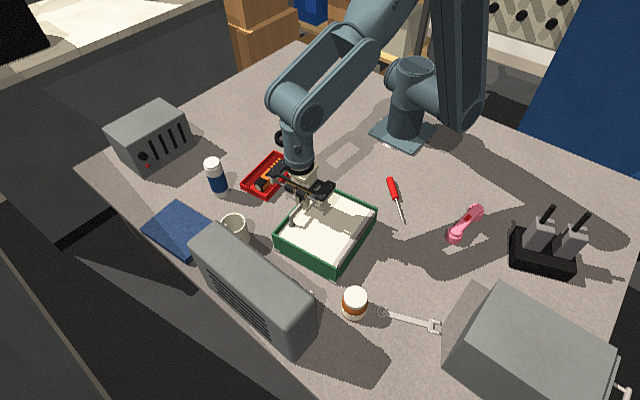

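View pics/w14.png

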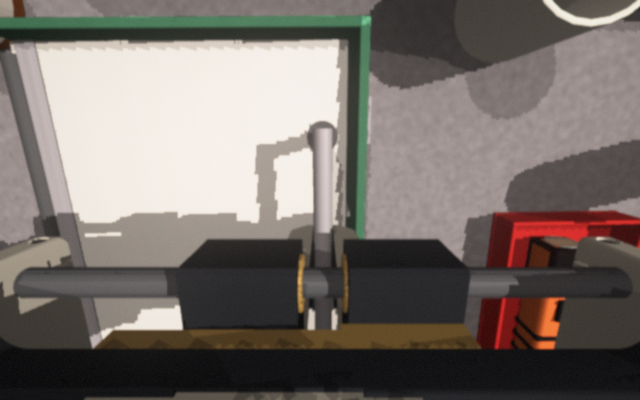

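The view matches the start with the flap down. To confirm, I'll release, press on the bar from above with closed fingers, and read the contact height: 124 mm means fully down.

```bash
python3 - <<'E'
from h import *
robot.move_gripper(0.3)
robot.move_linear(bar(0,70),speed=150)
robot.move_gripper(0.0)
robot.move_linear(bar(0,34),speed=100)
print(robot.move_linear(bar(0,12),speed=25,f_stop=15),robot.current_tcp_pos(),robot.current_contact_force())
robot.move_linear(bar(0,140),speed=200)
robot.move_ptp([400,-60,330],[np.pi,0,yc])
cam('top','t15.png');cam('wrist','w15.png');cam('scene','s15.png');print(robot.current_t())
E
```

```text
True [599.3717701    3.88666904 124.13718105] [-1.2489025   0.28310811  6.24902317]
57.425
```

View pics/w15.png

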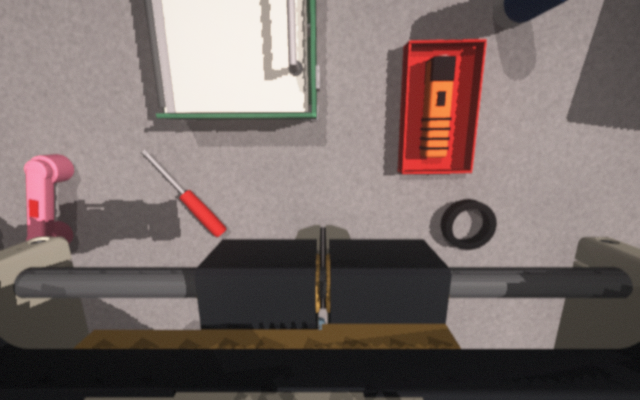

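View pics/s15.png

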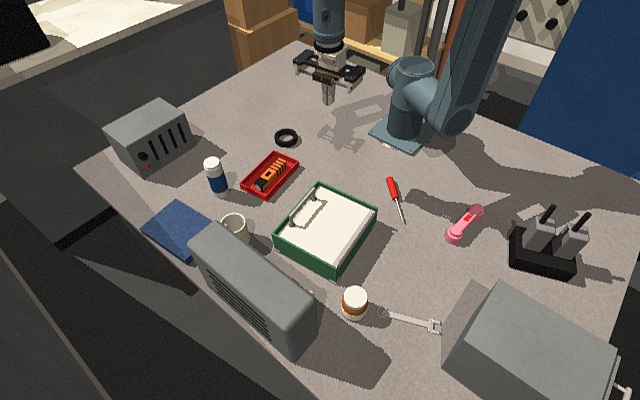

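Contact on the bar came at z = 124.1 mm, so the flap is fully down. The lamp is flat in the tray at about (437,105) in the wrist view. The bystanders are in place and the arm touches nothing, so I'm handing in.

```bash
python3 - <<'E'
from h import *
print(robot.hand_in())
E
```

```text
the job is handed in; nothing more can be done
None
```

The job is done and handed in at about 57 s of the 72 s allowed; the hand-in gave no verdict.

**What I did:** I laid the orange lamp in the red tray and led the flap upright by its bar. Then I set the black handset on the yellow mat (+x bay) and the microphone on the blue mat (−x bay), and led the flap down again.

**Last checks:**
- **Flap:** pressing on the bar from above met contact at z = 124.1 mm, against 124 mm expected with the flap fully down.
- **Mic and handset:** pictures taken just before the flap was closed showed both upright and about centred on their mats. I could not see them once the flap was shut.
- **Lamp and bystanders:** the last pictures showed the lamp flat in the tray. The bystanders showed no visible shift, judged by eye.

**What disagreed:**
- **Camera views:** the scene and top cameras differed by about 6–8 mm. I relied mainly on the wrist camera, and the bar grasp, bar contact and handset set-down heights bore it out.
- **Mic set-down:** the first set-down stopped early, at z = 16 mm against 17 mm expected, with the force reading still showing the mic's weight. I lowered it a further 1.4 mm to firm contact before letting go.
- **Mic weight:** the first reading after lifting was low (1.6 N), then 2.2 N higher up. The wrist view showed no slip.

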